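# Find the blind hole of a spacer on a probe pin and hold it hole-up

### The arm

A 7-joint arm with a two-finger parallel gripper is mounted at the origin on a cart in front of the work surface, level with it; the furniture and walls round the work are solid. World frame = base frame: x ahead of the robot, y to its left, z up, the work surface at z = 0. Lengths are in m, angles in rad, forces in N, time in s.
With the tool pointing down it reaches from about 0.425 to 0.875 m from the base axis. Payload 4.7 kg.
Tool frame: the origin (TCP) lies on the mounting face of the last link; the fingertips stand 182 mm ahead of it and the grasp point (between the pads) lies ahead of it (ctrl.grip_point_offset is the z of the grasp point in the tool frame, in m); z points along the fingers, y is the line along which they close (so a half turn about z gives the same grasp; the last joint's range is limited). The gripper opens to 87 mm and grips with 3 to 60 N. Pads are 19 mm wide; open, the fingers measure 117 mm over their backs; the gripper's body (75 mm by 190 mm) begins 51 mm behind the grasp point.
Start: joints at [1.21, 0.321, -0.07, 1.45, 0.023, 1.371, -0.057], TCP at [0.238, -0.605, 0.405] pointing down, gripper open.
Joint ranges: [-2.86, 2.86], [-0.3, 2.09], [-1.38, 1.24], [0.06, 2.45], [-1.56, 4.7], [0.09, 2.05], [-2.69, 2.69]. Speed limits (rad/s): [2.57, 2.57, 3.14, 3.14, 3.14, 3.14, 3.14].

### API

Orientations are given as a rotation vector (axis times angle).
In Python, from bench import ctrl gives the robot as it stands.
- The arm moves only by the tool inch_along, called after "Call:" in YAML: its name, and indented under it one key for each argument. Schema: {"type":"object","properties":{"steps":{"type":"array","items":{"type":"array","items":{"type":"array","items":{"type":"number"},"minItems":5,"maxItems":5},"minItems":1,"maxItems":20},"minItems":1,"maxItems":1},"clamp_n":{"type":"number"},"only":{"type":"string"},"quiet":{"type":"boolean"},"lines":{"type":"string"}},"required":["steps"],"additionalProperties":false}. steps is a list that holds a single list of rows (three levels of brackets), with 1 to 20 rows, each of 5 numbers: dx, dy, dz in a scale on which 1.0 is 0.8 m, then a turn about the tool's z in shares of 4 rad (1.0 is 4 rad), then the opening from 0.0 (shut) to 1.0 (fully open); each row is the pose to reach, as a shift and turn from the pose commanded when the call began, along the tool's axes at that moment; what a row does not reach only later rows make up. A row lasts 1/10 s, in which the tool goes at most 0.05 m and 0.15 rad, less where a joint would pass 70% of its speed; a pose out of reach is approached as far as the arm can. The fingers move at their own pace and stop on an object; clamp_n is the grip in N (left out, the last holds). Time passes only in rows, so rows that do not move let the fingers close. The tool returns the time, the measured TCP pose, the force, the opening and the grip force at its end. only (a regular expression) keeps the lines of the reply that match it, lines (a string "A,B") keeps lines A to B, and quiet returns only ok. Shift and turn numbers lie between -1 and 1, and a call with a number outside is refused. Input that does not fit is refused with a message, and nothing moves.
- ctrl.get_state(): the state, without advancing time (a new reading comes with each control period).
- ctrl.get_image(name): name is "scene" or "side" or "wrist"; returns (picture, depth): 384x512x3 uint8, red, green, blue; 384x512 float32, m along the optical axis (not along the pixel's ray), 0 where there is no reading.
- ctrl.camera_model(name): a dict with "vertical_fov" (degrees; the focal length in pixels is half the picture's height over the tangent of half this angle, whatever the lens; pixels are square), "cx", "cy" (the principal point, pixels), "rvec" (rotation vector, rad) and "tvec" (3), from world to camera coordinates, as OpenCV has them; the wrist camera has in their place "hand_eye" (4x4, takes a point from camera to tool coordinates, whose origin is the TCP and whose axes are the flange's). Camera axes: x right, y down, z forward; pixel columns grow to the right and rows downward; lengths in m; the calibration is good to about 2 mm. A picture is of the moment at which its call begins: read the wrist's pose just before it. camera_model takes no time and is no camera call.
- ctrl.close_job(): hands the job in; it is judged then, once.
The state is a dict: "time": time; "joint_positions": joint angles; "qd": joint speeds; "joint_torque": joint torques, N m; "position": TCP position; "tool_rot": TCP orientation; "ft_force": force on the tool from outside, world axes, zero at the start; "torque": the same for the moment, N m; "grip_width": opening from 0.0 (shut) to 1.0 (fully open); "grip_force": force on a finger pad.
Only numpy, scipy, OpenCV 4.12 (cv2) and the standard library are available. Lean on these libraries where they do the work, as an engineer would, in place of code of your own. Each camera call takes 0.05 s, during which the arm holds its last target. There are 200 camera calls.

### The job

Flip the red-ball lever of the blue probe stand all the way over, away from the side it leans to, so that the sprung probe pin is locked. Then take the square aluminium spacer and feel on the pin's tip which of its two ends has the blind hole: slide that end over the pin until the pin meets the bottom of the hole. Take the spacer off the pin again and turn it upright with the hole facing straight up, and finish while still holding it so, still and at least 15 cm above the bench; leave the lever locked and do not disturb the tin, the bobbin or the eraser.

Things in the scene. Friction and masses are not known exactly. Their poses are not given: they have to be found in the camera images.
- spacer: loose square aluminium bar piece 36 x 36 x 60 mm, about 0.2 kg, two dark lines round it, lying on a side. Origin at its centre (18 mm up as it lies); x axis along its length, y and z square to side faces. One end is plain; the other has a central round blind hole, 19 mm wide, 30 mm deep (floor at the origin). Which end, +x or -x, is not told: feel (or see) it
- probe_stand: fixed stand: steel plate 145 x 84 x 10 mm with two blue blocks carrying a horizontal probe pin. Origin on the bench below the pin's axis; x along the pin, whose tip points to -x; y left seen along +x; z up. Plate x = -50 to 95 mm; front block x = -33 to -15, 46 wide, top at 72 mm; rear block x = 37 to 55, 46 wide, top at 96 mm
- pin_tip (a point): tip of the probe pin: steel rod 12 mm in diameter with a tapered tip, axis horizontal 50 mm above the bench; the tip lies 85 mm from the stand's origin along -x, 52 mm clear of the front block; same axes as probe_stand. A part is slid on along the stand's +x
- probe_pin (a joint): slide of the pin, m: 0 = fully out (as at the start, held out by a weak spring of about 1 N), up to 0.020 pushed in along the stand's +x. It gives way while the lever is open; with the lever locked, a dog behind the brass collar stops it after about 1 mm
- probe_lever (a joint): angle of the locking lever, rad: near 0 = open, leaning 0.6 rad off upright to the stand's -y side; 1.2 = locked, at its stop, leaning 0.6 rad to the +y side. Its axis lies along the stand's x, 80 mm above the bench at stand y = 0, ball and bar at stand x = 20 mm; light friction (under 1 N at the ball), stays where left
- lever_ball (a point): centre of the red ball, 22 mm in diameter, at the end of the lever, 75 mm from the lever's axis
- flux_tin: loose bystander: round cream-coloured tin 52 mm wide, 22 mm high; origin at the centre of its underside
- bobbin_y: loose bystander: small yellow bobbin with copper wire, 43 mm wide, 30 mm high; origin at its underside
- eraser: loose bystander: blue and white eraser 43 x 19 x 13 mm; origin at the centre of its underside
- winder_3: fixed grey winding machine left of the work, about 0.35 m high; nothing to do with it, keep the arm off it. Its side nearest the work runs from about x = 0.25, y = 0.22 to x = 0.55, y = 0.42 (world); it stands wholly to the left of that line
- winder_4: fixed grey winding machine right of the work, about 0.35 m high, with spindle and wheels on its front; keep the arm off it, also on the way in from the start pose. Its nearest points are about x = 0.55, y = -0.20 and x = 0.70, y = -0.10 (world)
Not all that is in view belongs to the job. There is more than one size of the spacer; the one meant has the size given above.

How it is judged:
By the outcome, as a careful person would: the job done as asked, in the order asked, and still so for the second after the job is handed in, while the arm keeps its last pose, push and grip.
It also fails if it takes over 72 s, if anything falls off the work surface, if the arm or the gripper's body presses on something with over 40 N, if the wrist force passes 120 N, or if a joint passes its speed limit or range.

## Working session

There is one attempt and no reset: what is moved stays moved. The work goes in short steps, Python scripts to look and compute and a tool call to move; the robot and the scene stay as the last step left them, time stands still between calls to the robot, and variables do not carry over. Pictures are saved under pics/ and viewed, at most 10 in all, crops included, and the job is handed in when it is done.

```bash
ls; mkdir -p pics; cat > h.py <<'E'
import numpy as np, cv2
from scipy.spatial.transform import Rotation as R
from bench import ctrl
def cam(n, st=None):
    m=ctrl.camera_model(n); f=192/np.tan(np.radians(m["vertical_fov"])/2)
    if "hand_eye" in m:
        T=np.eye(4); T[:3,:3]=R.from_rotvec(st["tool_rot"]).as_matrix(); T[:3,3]=st["position"]
        W=T@np.array(m["hand_eye"])
    else:
        E=np.eye(4); E[:3,:3]=R.from_rotvec(np.ravel(m["rvec"])).as_matrix(); E[:3,3]=np.ravel(m["tvec"]); W=np.linalg.inv(E)
    return f,m["cx"],m["cy"],W
def ray(c,u,v,z):
    f,cx,cy,W=c; d=W[:3,:3]@np.array([(u-cx)/f,(v-cy)/f,1]); o=W[:3,3]
    return o+d*(z-o[2])/d[2]
def cloud(c,D):
    f,cx,cy,W=c; v,u=np.mgrid[:384,:512]
    P=np.stack([(u-cx)/f*D,(v-cy)/f*D,D],-1)
    return P@W[:3,:3].T+W[:3,3]
def proj(c,p):
    f,cx,cy,W=c; q=W[:3,:3].T@(np.array(p)-W[:3,3]); return q[:2]/q[2]*f+[cx,cy]
E
python3 - <<'E'
from h import *
s=ctrl.get_state(); print(s, ctrl.grip_point_offset)
ims=[]
for n in ["scene","side","wrist"]:
    im,d=ctrl.get_image(n); np.savez(f"{n}0.npz",im=im,d=d); ims.append(im)
    m=ctrl.camera_model(n); print(n,m)
cv2.imwrite("pics/a.png",cv2.resize(ims[0],(768,576),interpolation=cv2.INTER_CUBIC)[:,:,::-1])
cv2.imwrite("pics/b.png",cv2.resize(ims[1],(768,576),interpolation=cv2.INTER_CUBIC)[:,:,::-1])
E
```

```text
pics
{'time': 0.0, 'joint_positions': array([ 1.2100931 ,  0.32181818, -0.07008415,  1.45167215,  0.02260964,
        1.37080386, -0.05688831]), 'qd': array([ 2.40733308e-03, -2.28228482e-04,  1.34775964e-03,  2.20894520e-03,
       -9.55108840e-05,  7.57317766e-04,  1.62364544e-03]), 'joint_torque': array([ 5.74469232e-04, -4.91284740e+01, -4.03621383e-01, -3.12527883e+01,
       -6.39656698e-02,  4.37753170e-02,  1.75606178e-04]), 'position': array([ 0.23785024, -0.60469633,  0.40366575]), 'tool_rot': array([-3.08475046e+00, -5.85020621e-01,  7.26328202e-04]), 'ft_force': array([-0.18622113, -0.20430074, -0.9456128 ]), 'torque': array([ 0.002775  ,  0.02153259, -0.00523087]), 'grip_force': 0.0, 'grip_width': 0.9978114993840672} 0.1635
scene {'vertical_fov': 42.62315917919462, 'cx': 259.4790714632051, 'cy': 189.22846558437223, 'rvec': array([ 1.93618786, -1.07180329,  0.58807665]), 'tvec': array([-0.18102203,  0.36246511,  1.10622053])}
side {'vertical_fov': 55.269241196805694, 'cx': 255.82266032052752, 'cy': 194.99855126209889, 'rvec': array([ 2.43198119, -1.17637626,  0.26320058]), 'tvec': array([-0.23566889,  0.48220804,  0.82448565])}
wrist {'vertical_fov': 58.63912600332976, 'cx': 252.2888552763248, 'cy': 192.80445008562347, 'hand_eye': array([[-3.01381468e-04, -9.54425387e-01, -2.98449475e-01,
         8.22111170e-02],
       [ 9.99999647e-01, -5.21819486e-04,  6.58926953e-04,
        -1.08611377e-04],
       [-7.84633364e-04, -2.98449171e-01,  9.54425208e-01,
         2.06227462e-02],
       [ 0.00000000e+00,  0.00000000e+00,  0.00000000e+00,
         1.00000000e+00]])}
```

View pics/a.png

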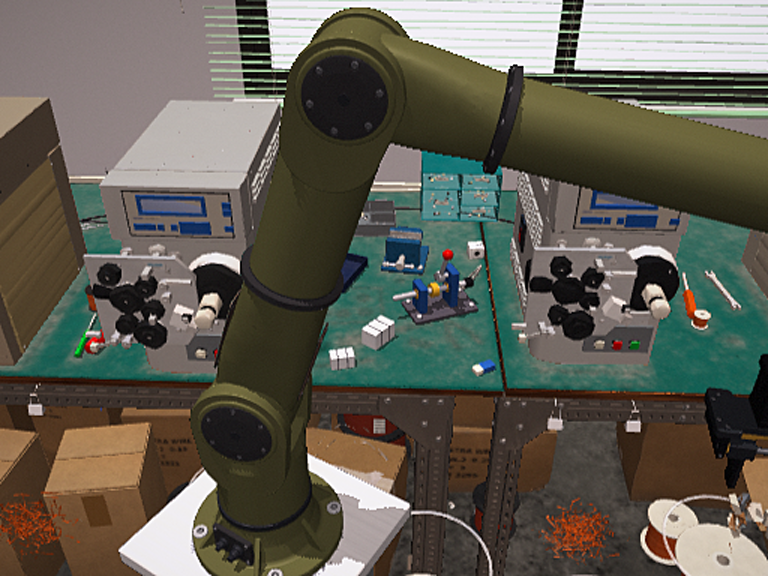

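View pics/b.png

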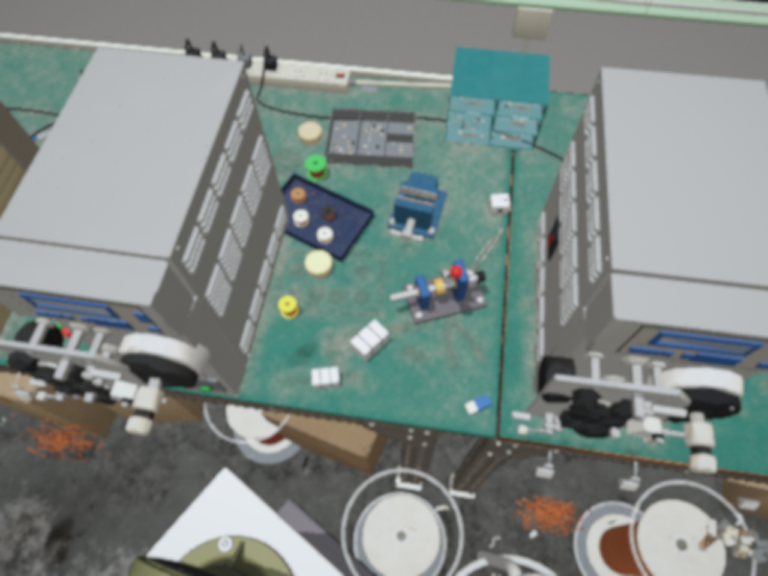

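The side view shows spacer candidates, in 768×576 pixels: a white bar with two lines at (370,338), a smaller one at (325,377) and a block at (500,203). The stand is at (447,290) with its pin tip at (392,297) and the red ball at (457,271). The tin is at (318,263), the bobbin at (288,307) and the eraser at (478,404). I'll measure these next.

```bash
python3 - <<'E'
from h import *
z=np.load("side0.npz"); im,D=z["im"],z["d"]; c=cam("side"); P=cloud(c,D)
print("cam",c[3][:3,3])
hsv=cv2.cvtColor(im,cv2.COLOR_RGB2HSV)
inb=(P[...,0]>0.3)&(P[...,0]<0.95)&(P[...,1]>-.25)&(P[...,1]<.4)
wz=inb&(P[...,2]>0.008)&(P[...,2]<0.2)&(D>0)
def comps(m,name,mn=15):
    n,l,s,ce=cv2.connectedComponentsWithStats(m.astype(np.uint8))
    for i in range(1,n):
        if s[i,4]<mn: continue
        Q=P[l==i]; zt=np.percentile(Q[:,2],90); T=Q[Q[:,2]>zt-.006]
        r=cv2.minAreaRect((T[:,:2]*1000).astype(np.float32))
        print(name,ce[i].round(),s[i,4],"mean",Q.mean(0).round(3),"zt",zt.round(3),"rect",np.round(r[0],1),np.round(r[1],1),round(r[2],1))
white=wz&(hsv[...,1]<50)&(hsv[...,2]>130)
comps(white,"white")
red=((hsv[...,0]<6)|(hsv[...,0]>174))&(hsv[...,1]>170)&(hsv[...,2]>120)&inb
comps(red,"red",8)
blue=(hsv[...,0]>108)&(hsv[...,0]<125)&(hsv[...,1]>120)&wz
comps(blue,"blue")
yel=(hsv[...,0]>18)&(hsv[...,0]<35)&(hsv[...,1]>60)&(hsv[...,2]>130)&wz
comps(yel,"yel")
a=cv2.resize(im[170:290,185:345],(640,480),interpolation=cv2.INTER_CUBIC)
z2=np.load("scene0.npz")["im"]
b=cv2.resize(z2[150:260,205:345],(636,500),interpolation=cv2.INTER_CUBIC)
cv2.imwrite("pics/c.png",a[:,:,::-1]);cv2.imwrite("pics/d.png",b[:,:,::-1])
E
```

```text
cam [ 0.2002815  -0.15832654  0.95008476]
white [311.  89.] 26 mean [0.938 0.223 0.072] zt 0.079 rect [936.1 219.8] [ 4.1 31.1] 28.4
white [282. 128.] 32 mean [0.758 0.202 0.079] zt 0.083 rect [756.3 203.9] [ 5.1 51.2] 22.8
white [332. 134.] 139 mean [0.867 0.089 0.026] zt 0.031 rect [869.7  89.6] [32.5 35.2] 39.6
white [175. 187.] 572 mean [0.426 0.319 0.071] zt 0.084 rect [433.5 324.5] [292.2   9. ] 29.7
white [200. 144.] 60 mean [0.592 0.388 0.019] zt 0.024 rect [592.7 388.4] [21.4 25. ] 70.1
white [360. 191.] 560 mean [ 0.726 -0.082  0.073] zt 0.085 rect [733.  -78.4] [290.7   8.5] 30.6
white [261. 147.] 19 mean [0.7   0.238 0.016] zt 0.021 rect [699.8 238.5] [12.6  8.1] 56.1
white [271. 154.] 122 mean [0.686 0.187 0.043] zt 0.049 rect [685.8 181.5] [49.3 48.2] 74.9
white [216. 155.] 65 mean [0.593 0.326 0.017] zt 0.019 rect [593.7 326.3] [27.  27.3] 62.4
white [287. 153.] 18 mean [0.732 0.161 0.015] zt 0.018 rect [732.2 163. ] [12.1  9.4] 36.7
white [212. 174.] 221 mean [0.534 0.29  0.021] zt 0.023 rect [534.1 289.5] [47.6 50.5] 73.7
white [297. 185.] 65 mean [0.632 0.057 0.077]
[... 545 characters left out ...]
0.032] zt 0.037 rect [469.8 107.4] [37.2 60.9] 83.6
white [216. 251.] 207 mean [0.366 0.123 0.025] zt 0.028 rect [367.7 125.1] [28.2 42.9] 42.5
white [314. 270.] 43 mean [ 0.485 -0.106  0.011] zt 0.013 rect [ 484.7 -106.6] [17.7 14.9] 62.3
white [347. 276.] 61 mean [ 0.48  -0.179  0.142] zt 0.147 rect [ 479.1 -178. ] [ 8.1 24.9] 28.8
white [363. 283.] 197 mean [ 0.49  -0.214  0.139] zt 0.146 rect [ 496.5 -218.3] [30.9 20.9] 29.0
red [304. 181.] 27 mean [0.611 0.032 0.155] zt 0.158 rect [611.6  32.4] [ 8.2 12.9] 44.7
yel [292. 190.] 62 mean [0.62  0.063 0.057] zt 0.065 rect [621.1  66.2] [21.1 14.2] 51.5
yel [191. 203.] 115 mean [0.427 0.27  0.026] zt 0.032 rect [428.  270.6] [31.4 30.1] 19.5
```

View pics/d.png

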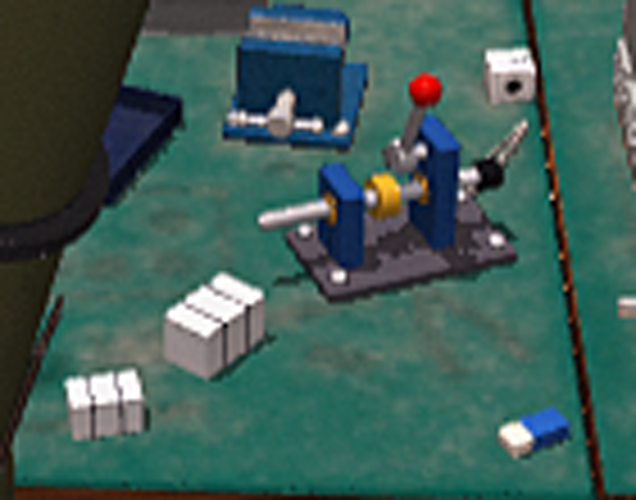

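The enlarged view shows three candidates. The bar at side pixel (246,225) has a 37×61 mm top at 36 mm, which matches the description. (216,251) is only 28×43 mm and (332,134) is a roughly 33 mm block. The end of the right spacer facing the robot looks plain, so the hole is probably on the far (+x world) end. I'll raise the arm clear of winder_4 and move in for a wrist view.

Careful with the scale: shifts go in shares of 0.8 m and turns go in shares of 4 rad. That gives: -0.18 m / 0.8 = -0.225, -0.15 m / 0.8 = -0.1875.

```bash
cat >> h.py <<'E'
def rows(p, yaw=None, st=None):
    """tool-axis shift to bring GRASP point to p (world); yaw = wanted world angle of the tool y axis (mod pi)"""
    st=st or ctrl.get_state(); M=R.from_rotvec(st["tool_rot"]).as_matrix()
    g=np.array(st["position"])+M[:,2]*ctrl.grip_point_offset
    d=M.T@(np.array(p)-g); t=None
    a=np.arctan2(M[1,1],M[0,1])
    if yaw is not None: t=-((yaw-a+np.pi/2)%np.pi-np.pi/2)   # tool z is down
    print("t",round(st["time"],2),"grasp",g.round(4),"zaxis",M[:,2].round(4),"ytool deg",np.degrees(a).round(2),"-> d",d.round(4),"turn",t,"q",np.round(st["joint_positions"],2),"F",np.round(st["ft_force"],1))
E
python3 - <<'E'
from h import *
for n in ["side","scene"]:
    z=np.load(n+"0.npz"); im,D=z["im"],z["d"]; c=cam(n); P=cloud(c,D)
    h=cv2.cvtColor(im,cv2.COLOR_RGB2HSV); ok=(D>0)&(np.hypot(P[...,0]-.61,P[...,1]-.075)<.13)
    for nm,lo,hi in [("front",.067,.077),("rear",.091,.101)]:
        m=ok&(P[...,2]>lo)&(P[...,2]<hi)&(h[...,0]>100)&(h[...,0]<130)&(h[...,1]>90)
        Q=P[m]; print(n,nm,len(Q), Q.mean(0).round(3) if len(Q) else "", cv2.minAreaRect((Q[:,:2]*1000).astype(np.float32)) if len(Q)>4 else "")
    m=ok&(P[...,2]>.03)&(P[...,2]<.062)&(h[...,1]<60)&(np.hypot(P[...,0]-.565,P[...,1]-.11)<.04)
    Q=P[m]; print("pin",len(Q),Q.mean(0).round(3),cv2.minAreaRect((Q[:,:2]*1000).astype(np.float32)))
    m=(D>0)&(((h[...,0]<6)|(h[...,0]>174))&(h[...,1]>150))&ok
    print("ball",P[m].mean(0).round(3),m.sum())
# ball, two-ray centre
rows([0.55,0.05,0.43],yaw=np.radians(48.3)); rows([0.47,0.107,0.4],yaw=np.radians(83.6))
E
```

```text
side front 93 [0.6   0.078 0.071] ((621.323486328125, 63.29667663574219), (40.488990783691406, 84.73992156982422), 52.11506652832031)
side rear 44 [0.653 0.041 0.094] ((651.4693603515625, 41.546470642089844), (43.300453186035156, 14.308919906616211), 47.927249908447266)
pin 92 [0.571 0.103 0.053] ((571.0479736328125, 108.19429016113281), (30.218547821044922, 52.15616226196289), 53.53803634643555)
ball [0.611 0.033 0.155] 37
scene front 72 [0.607 0.069 0.072] ((625.1864013671875, 64.49151611328125), (51.26007080078125, 86.78544616699219), 54.27604675292969)
scene rear 47 [0.65  0.039 0.095] ((652.6780395507812, 44.013267517089844), (53.072608947753906, 21.08462142944336), 55.155067443847656)
pin 56 [0.569 0.103 0.053] ((570.70361328125, 104.0225830078125), (18.960771560668945, 53.49211883544922), 44.78702163696289)
ball [0.62  0.06  0.044] 45
t 0.15 grasp [ 0.2378 -0.6045  0.2404] zaxis [-6.0e-04  1.3e-03 -1.0e+00] ytool deg -68.53 -> d [ 0.5302 -0.4951 -0.1889] turn 1.1025903477354926 q [ 1.21  0.32 -0.07  1.45  0.02  1.37 -0.06] F [-0.4 -0.4 -0.2]
t 0.15 grasp [ 0.2378 -0.6045  0.2404] zaxis [-6.0e-04  1.3e-03 -1.0e+00] ytool deg -68.53 -> d [ 0.4766 -0.5774 -0.1588] turn 0.48648912178149395 q [ 1.21  0.32 -0.07  1.45  0.02  1.37 -0.06] F [-0.4 -0.4 -0.2]
```

Call:
inch_along:
  steps:
    - [[0,0,-0.0625,0,1],[0,0,-0.125,0,1],[0,0,-0.1875,0,1],[0,0,-0.225,0,1],[0,0,-0.225,0,1]]

```text
time: 0.65
position: [0.2379, -0.6046, 0.5906]
tool_rot: [3.078, 0.584, 0.003]
ft_force: [-0.2, -1.0, 0.5]
grip_width: 0.999
grip_force: 0.0
```

Scaled: 0.515 m / 0.8 = 0.6438, -0.512 m / 0.8 = -0.64, 1.1 rad / 4 = 0.275.

Call:
inch_along:
  steps:
    - [[0.0438,-0.0438,0,0.025,1],[0.0875,-0.0875,0,0.05,1],[0.1313,-0.1313,0,0.075,1],[0.175,-0.175,0,0.1,1],[0.2188,-0.2188,0,0.125,1],[0.2625,-0.2625,0,0.15,1],[0.3063,-0.3063,0,0.175,1],[0.35,-0.35,0,0.2,1],[0.3938,-0.3938,0,0.225,1],[0.4375,-0.4375,0,0.25,1],[0.4813,-0.4813,0,0.275,1],[0.525,-0.525,0,0.275,1],[0.5688,-0.5688,0,0.275,1],[0.6125,-0.6125,0,0.275,1],[0.6438,-0.64,0,0.275,1],[0.6438,-0.64,0,0.275,1],[0.6438,-0.64,0,0.275,1],[0.6438,-0.64,0,0.275,1]]

```text
time: 2.45
position: [0.5297, 0.0587, 0.5839]
tool_rot: [2.935, -1.117, -0.002]
ft_force: [0.2, -0.8, 0.0]
grip_width: 1.004
grip_force: 0.0
```

```bash
python3 - <<'E'
from h import *
rows([0.55,0.05,0.43],yaw=np.radians(48.3))
s=ctrl.get_state(); im,d=ctrl.get_image("wrist"); np.savez("wrist1.npz",im=im,d=d,pos=s["position"],rot=s["tool_rot"])
cv2.imwrite("pics/e.png",cv2.resize(im,(768,576))[:,:,::-1])
E
```

```text
t 2.45 grasp [0.5295 0.0586 0.4204] zaxis [-0.0015 -0.001  -1.    ] ytool deg -131.67 -> d [ 0.021  -0.0072 -0.0096] turn 0.0005015299815891439 q [ 0.53  0.09 -0.74  1.4   0.06  1.68 -2.5 ] F [ 0.2 -0.8  0. ]
```

View pics/e.png

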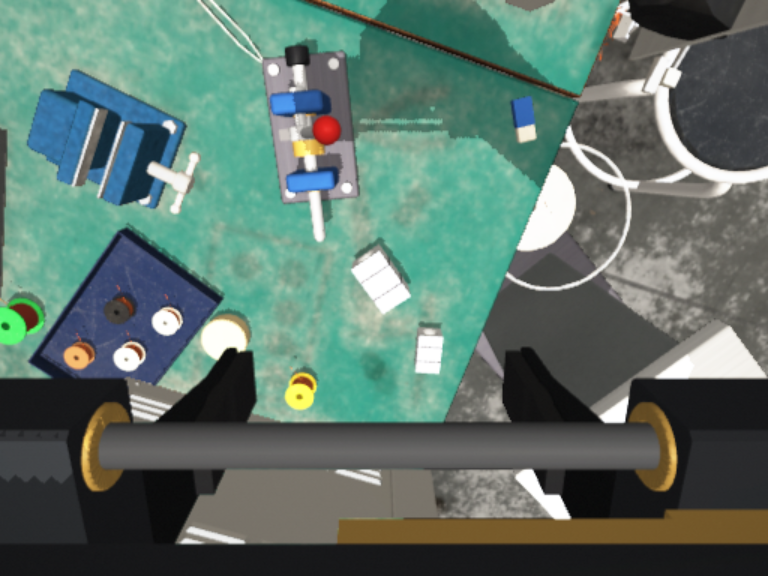

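The wrist view shows the stand with its ball at (326,130) and pin tip at (320,238). The spacer is at (380,275), with its far end face partly visible near (366,252). I'll measure it and enlarge the crop.

```bash
python3 - <<'E'
from h import *
z=np.load("wrist1.npz"); im,D=z["im"],z["d"]; c=cam("wrist",dict(position=z["pos"],tool_rot=z["rot"])); P=cloud(c,D)
h=cv2.cvtColor(im,cv2.COLOR_RGB2HSV); ok=(D>0)
near=lambda x,y,r:ok&(np.hypot(P[...,0]-x,P[...,1]-y)<r)
rc=lambda Q:[np.round(v,1) for v in cv2.minAreaRect((Q[:,:2]*1000).astype(np.float32))]
m=near(.469,.107,.05)&(P[...,2]>.031)&(P[...,2]<.045)
Q=P[m];print("spacer top",m.sum(),Q.mean(0).round(4),rc(Q))
m=near(.469,.107,.05)&(P[...,2]>.008); Q=P[m];print("spacer all",rc(Q))
b=(h[...,0]>100)&(h[...,0]<130)&(h[...,1]>90)
for lo,hi in [(.066,.079),(.089,.104)]:
    m=near(.62,.07,.09)&b&(P[...,2]>lo)&(P[...,2]<hi);n,l,s,ce=cv2.connectedComponentsWithStats(m.astype(np.uint8))
    for i in range(1,n):
        if s[i,4]>20: Q=P[l==i];print("block",s[i,4],ce[i],Q.mean(0).round(4),rc(Q))
m=near(.57,.105,.045)&(P[...,2]>.035)&(P[...,2]<.062)&(h[...,1]<70);Q=P[m]
print("pin",m.sum(),Q.mean(0).round(4),Q[:,2].max(),rc(Q), np.argwhere(m).max(0))
red=((h[...,0]<6)|(h[...,0]>174))&(h[...,1]>150)&near(.61,.035,.05)
Q=P[red];print("ball",Q.mean(0).round(4),Q.max(0).round(4))
v,u=np.argwhere(red).mean(0);rw=(c,u,v)
zs=np.load("side0.npz");hs=cv2.cvtColor(zs["im"],cv2.COLOR_RGB2HSV);Ps=cloud(cam("side"),zs["d"])
rs=((hs[...,0]<6)|(hs[...,0]>174))&(hs[...,1]>150)&(np.hypot(Ps[...,0]-.61,Ps[...,1]-.033)<.03)
v2,u2=np.argwhere(rs).mean(0)
for zz in (.135,.142,.148): print(zz,ray(c,u,v,zz).round(4),ray(cam("side"),u2,v2,zz).round(4))
cv2.imwrite("pics/f.png",cv2.resize(im[20:220,160:310],(600,800),interpolation=cv2.INTER_CUBIC)[200:800,:,::-1])
E
```

```text
spacer top 823 [0.4723 0.1052 0.0351] [array([471.5, 105.4]), array([36.9, 60.4]), np.float64(83.1)]
spacer all [array([471.6, 105.3]), array([37.1, 60.6]), np.float64(83.3)]
block 397 [206.76574307 120.36523929] [0.5985 0.0823 0.0707] [array([598.5,  82.7]), array([45.5, 17.7]), np.float64(53.2)]
block 498 [197.62449799  67.84337349] [0.6539 0.0411 0.0947] [array([654.3,  41.5]), array([46.2, 17.2]), np.float64(53.4)]
pin 260 [0.5704 0.1031 0.0539] 0.06154220552801959 [array([572.6, 100.3]), array([23.4, 57.5]), np.float64(34.6)] [160 223]
ball [0.6166 0.0331 0.1563] [0.6267 0.0446 0.1612]
0.135 [0.6179 0.0346 0.135 ] [0.6218 0.0375 0.135 ]
0.142 [0.6175 0.0341 0.142 ] [0.6182 0.0358 0.142 ]
0.148 [0.6171 0.0337 0.148 ] [0.6151 0.0344 0.148 ]
```

View pics/f.png

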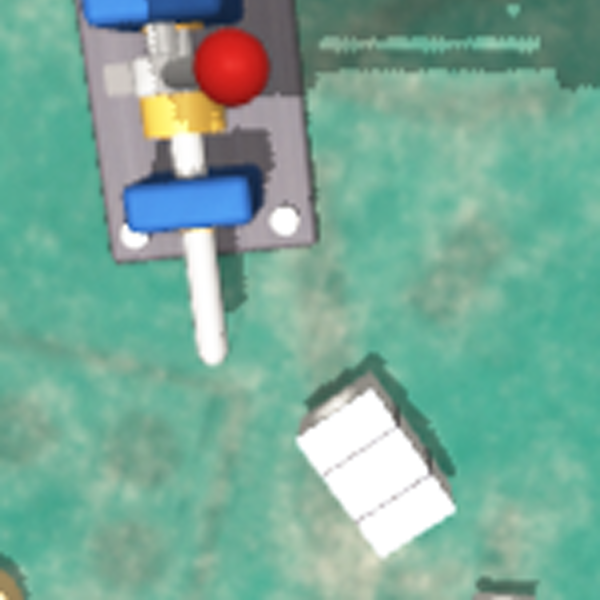

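The spacer is confirmed: its top is 60×37 mm, at (0.4715, 0.1054) with yaw −6.8°. The stand origin is about (0.6176, 0.0687) with yaw −36.6°, and the lever ball is at stand y ≈ −28 mm. Next I'll go to the lever's −y side with the fingers shut.

```bash
cat >> h.py <<'E'
O=np.array([.6176,.0687]); YA=np.radians(-36.6); XS=np.array([np.cos(YA),np.sin(YA)]); YS=np.array([-XS[1],XS[0]])
def S(x,y,z): return np.r_[O+x*XS+y*YS,z]
def tostand(p): d=np.array(p)[:2]-O; return np.array([d@XS,d@YS,p[2]])
E
python3 - <<'E'
from h import *
print(S(.02,-.075,.1485)); rows(S(.02,-.075,.1485),yaw=YA+np.pi/2)
E
```

```text
[ 0.58893948 -0.00343581  0.1485    ]
t 2.5 grasp [0.5295 0.0583 0.4207] zaxis [-0.001 -0.001 -1.   ] ytool deg -131.71 -> d [0.0855 0.0062 0.2722] turn -0.08925115715419096 q [ 0.53  0.09 -0.74  1.4   0.06  1.68 -2.5 ] F [ 0.8 -0.7  0.4]
```

Scaled: 0.272 m / 0.8 = 0.34, 0.25 m / 0.8 = 0.3125, -0.09 rad / 4 = -0.0225.

Call:
inch_along:
  steps:
    - [[0.0563,0.005,0,-0.0225,0],[0.1063,0.0075,0.025,-0.0225,0],[0.1063,0.0075,0.0875,-0.0225,0],[0.1063,0.0075,0.15,-0.0225,0],[0.1063,0.0075,0.2125,-0.0225,0],[0.1063,0.0075,0.275,-0.0225,0],[0.1063,0.0075,0.3125,-0.0225,0],[0.1063,0.0075,0.34,-0.0225,0],[0.1063,0.0075,0.34,-0.0225,0],[0.1063,0.0075,0.34,-0.0225,0]]
  clamp_n: 20

```text
time: 3.5
position: [0.5894, -0.0019, 0.3133]
tool_rot: [2.983, -0.984, 0.001]
ft_force: [0.7, -0.1, 0.7]
grip_width: 0.173
grip_force: 0.0
```

```bash
python3 - <<'E'
from h import *
rows(S(.02,.016,.1485),yaw=YA+np.pi/2)
s=ctrl.get_state();g=s["position"]-np.r_[0,0,ctrl.grip_point_offset];print(tostand(g))
E
```

```text
t 3.5 grasp [ 0.5894 -0.002   0.1498] zaxis [ 2.e-04 -5.e-04 -1.e+00] ytool deg -126.5 -> d [ 0.0006 -0.0896  0.0012] turn 0.0017774304080857561 q [ 0.54  0.33 -0.69  1.7   0.23  1.19 -2.42] F [ 0.7 -0.1  0.7]
[ 0.01947083 -0.07353133  0.14977326]
```

Scaled: -0.084 m / 0.8 = -0.105, -0.078 m / 0.8 = -0.0975.

Call:
inch_along:
  steps:
    - [[0,0,0,0,0],[0,-0.0125,0,0,0],[0,-0.025,0,0,0],[0,-0.0375,0,0,0],[0,-0.05,0,0,0],[0,-0.0625,0,0,0],[0,-0.075,0,0,0],[0,-0.0875,0,0,0],[0,-0.0975,0,0,0],[0,-0.105,0,0,0],[0,-0.105,0,0,0]]

```text
time: 4.6
position: [0.6395, 0.068, 0.3125]
tool_rot: [-2.984, 0.979, 0.0]
ft_force: [-0.1, 0.0, 0.2]
grip_width: 0.01
grip_force: 0.0
```

```bash
python3 - <<'E'
from h import *
s=ctrl.get_state();g=s["position"]-np.r_[0,0,ctrl.grip_point_offset];print(tostand(g))
im,D=ctrl.get_image("side");P=cloud(cam("side"),D);h=cv2.cvtColor(im,cv2.COLOR_RGB2HSV)
m=((h[...,0]<6)|(h[...,0]>174))&(h[...,1]>150)&(np.hypot(P[...,0]-.65,P[...,1]-.08)<.1)&(P[...,2]>.1)
print(m.sum(),P[m].mean(0) if m.any() else "", tostand(P[m].mean(0)) if m.any() else "")
E
```

```text
[0.0180176  0.01244707 0.14903233]
0
```

Continue gently until the stop answers.

Scaled: -0.006 m / 0.8 = -0.0075, -0.003 m / 0.8 = -0.0038.

Call:
inch_along:
  steps:
    - [[0,-0.0038,0,0,0],[0,-0.0075,0,0,0],[0,-0.0075,0,0,0]]

```text
time: 4.95
position: [0.6429, 0.0718, 0.3128]
tool_rot: [-2.984, 0.981, -0.0]
ft_force: [0.4, -1.4, 0.2]
grip_width: 0.004
grip_force: 0.1
```

Call:
inch_along:
  steps:
    - [[0,-0.0038,0,0,0],[0,-0.0063,0,0,0],[0,-0.0063,0,0,0]]

```text
time: 5.25
position: [0.6456, 0.0752, 0.3125]
tool_rot: [2.983, -0.981, -0.001]
ft_force: [-2.4, -2.7, 0.8]
grip_width: 0.006
grip_force: 1.4
```

Call:
inch_along:
  steps:
    - [[0,-0.0038,0,0,0],[0,-0.0063,0,0,0],[0,-0.0063,0,0,0]]

```text
time: 5.55
position: [0.6475, 0.0769, 0.312]
tool_rot: [2.976, -0.982, -0.007]
ft_force: [-7.5, -6.3, 4.1]
grip_width: 0.006
grip_force: 5.7
```

Scaled: -0.22 m / 0.8 = -0.275, -0.2 m / 0.8 = -0.25.

Call:
inch_along:
  steps:
    - [[0,0.025,0,0,0],[0,0.0625,0,0,0],[0,0.0625,-0.0625,0,0],[0,0.0625,-0.125,0,0],[0,0.0625,-0.1875,0,1],[-0.0375,0.05,-0.25,0,1],[-0.1,0.025,-0.275,0,1],[-0.1,0.025,-0.275,0,1],[-0.1,0.025,-0.275,0,1]]

```text
time: 6.45
position: [0.571, 0.1152, 0.535]
tool_rot: [-2.985, 0.971, -0.006]
ft_force: [0.7, -1.0, -0.1]
grip_width: 0.375
grip_force: 0.0
```

```bash
python3 - <<'E'
from h import *
rows([.4715,.1054,.3],yaw=np.radians(83.2))
s=ctrl.get_state(); im,D=ctrl.get_image("wrist"); c=cam("wrist",s);P=cloud(c,D);h=cv2.cvtColor(im,cv2.COLOR_RGB2HSV)
rc=lambda Q:[np.round(v,1) for v in cv2.minAreaRect((Q[:,:2]*1000).astype(np.float32))]
m=((h[...,0]<6)|(h[...,0]>174))&(h[...,1]>150)&(np.hypot(P[...,0]-.64,P[...,1]-.08)<.08)&(P[...,2]>.1)
v,u=np.argwhere(m).mean(0);print("ball stand",tostand(ray(c,u,v,.142)),m.sum())
b=(h[...,0]>100)&(h[...,0]<130)&(h[...,1]>90)
for lo,hi in [(.066,.079),(.089,.104)]:
    m=(np.hypot(P[...,0]-.62,P[...,1]-.07)<.09)&b&(P[...,2]>lo)&(P[...,2]<hi);Q=P[m];print(Q.mean(0).round(4),rc(Q))
m=(np.hypot(P[...,0]-.47,P[...,1]-.105)<.05)&(P[...,2]>.031)&(P[...,2]<.045);Q=P[m];print("spacer",len(Q),rc(Q))
m=(np.hypot(P[...,0]-.565,P[...,1]-.11)<.035)&(P[...,2]>.03)&(P[...,2]<.062);Q=P[m];T=np.array([tostand(q) for q in Q]);print("pin",T.min(0),np.median(T,0))
cv2.imwrite("pics/g.png",im[:,:,::-1])
E
```

```text
t 6.45 grasp [0.5717 0.1154 0.3715] zaxis [ 0.0044  0.0012 -1.    ] ytool deg -126.03 -> d [-0.0754  0.0673  0.071 ] turn -0.5101564337590885 q [ 0.4   0.21 -0.77  1.38  0.15  1.6  -2.55] F [ 0.7 -1.  -0.1]
ball stand [0.0200904  0.04334392 0.142     ] 351
[0.6007 0.0821 0.0709] [array([619.8,  67.4]), array([43.6, 69.2]), np.float64(53.5)]
[0.6543 0.042  0.0948] [array([654.2,  41.7]), array([45.1, 16.3]), np.float64(53.8)]
spacer 953 [array([472. , 105.8]), array([36.4, 60.1]), np.float64(83.5)]
pin [-0.08418616 -0.00815606  0.04832589] [-0.05865852  0.00055703  0.05416977]
```

View pics/g.png

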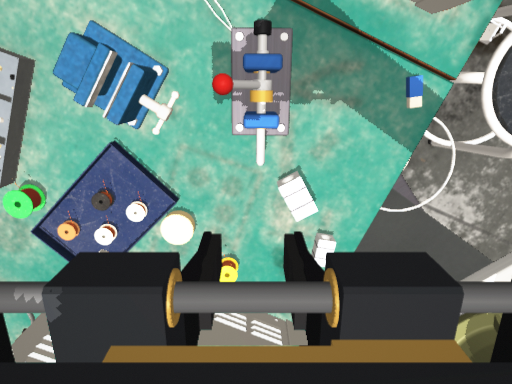

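The ball is now at stand y = +43 mm, so the lever is locked at its stop. Next I'll go above the spacer, near its hole end.

```bash
python3 - <<'E'
from h import *
rows([.4927,.1031,.08],yaw=np.radians(83.4))
E
```

```text
t 6.5 grasp [0.5725 0.1122 0.3697] zaxis [ 2.e-03 -5.e-04 -1.e+00] ytool deg -126.26 -> d [-0.0595  0.0547  0.2895] turn -0.5175848066070889 q [ 0.4   0.22 -0.77  1.38  0.15  1.6  -2.55] F [ 1.2 -0.3 -0.3]
```

Scaled: 0.28 m / 0.8 = 0.35, 0.26 m / 0.8 = 0.325, -0.518 rad / 4 = -0.1295.

Call:
inch_along:
  steps:
    - [[-0.0375,0.0375,0,-0.0325,1],[-0.075,0.0688,0,-0.065,1],[-0.075,0.0688,0.05,-0.0975,1],[-0.075,0.0688,0.1125,-0.1295,1],[-0.075,0.0688,0.175,-0.1295,1],[-0.075,0.0688,0.2375,-0.1295,1],[-0.075,0.0688,0.2875,-0.1295,1],[-0.075,0.0688,0.325,-0.1295,1],[-0.075,0.0688,0.35,-0.1295,1],[-0.075,0.0688,0.35,-0.1295,1],[-0.075,0.0688,0.35,-0.1295,1]]

```text
time: 7.6
position: [0.4918, 0.1012, 0.252]
tool_rot: [-3.136, 0.187, 0.003]
ft_force: [-0.0, 0.4, 0.8]
grip_width: 0.995
grip_force: 0.0
```

```bash
python3 - <<'E'
from h import *
rows([.4927,.1031,.0215],yaw=np.radians(83.4))
E
```

```text
t 7.6 grasp [0.4915 0.1013 0.0885] zaxis [-1.8e-03  4.0e-04 -1.0e+00] ytool deg -96.81 -> d [ 0.0011 -0.0019  0.067 ] turn -0.003716901848635601 q [ 0.47  0.22 -0.79  1.96  0.18  1.03 -2.09] F [-0.   0.4  0.8]
```

Call:
inch_along:
  steps:
    - [[0.0013,-0.0025,0.0313,0,1],[0.0013,-0.0025,0.0563,0,1],[0.0013,-0.0025,0.0725,0,1],[0.0013,-0.0025,0.0825,0,1],[0.0013,-0.0025,0.0825,0,1]]
  clamp_n: 35

```text
time: 8.1
position: [0.4928, 0.104, 0.1865]
tool_rot: [3.136, -0.184, -0.001]
ft_force: [-0.2, 0.1, 1.1]
grip_width: 1.002
grip_force: 0.0
```

Call:
inch_along:
  steps:
    - [[0,0,0,0,0.2],[0,0,0,0,0.2],[0,0,0,0,0.2],[0,0,0,0,0.2],[0,0,0,0,0.2],[0,0,0,0,0.2]]
  clamp_n: 35

```text
time: 8.7
position: [0.4928, 0.1043, 0.1868]
tool_rot: [3.136, -0.184, 0.0]
ft_force: [0.3, 0.4, -0.5]
grip_width: 0.54
grip_force: 0.0
```

```bash
python3 - <<'E'
from h import *
rows([.4927,.1031,.0215],yaw=np.radians(83.4))
E
```

```text
t 8.7 grasp [0.4928 0.1043 0.0233] zaxis [ 2.e-04 -1.e-04 -1.e+00] ytool deg -96.71 -> d [0.     0.0012 0.0018] turn -0.0019751712208231353 q [ 0.41  0.33 -0.75  2.01  0.29  0.91 -2.18] F [ 0.3  0.4 -0.5]
```

Scaled: -0.07 m / 0.8 = -0.0875, -0.04 m / 0.8 = -0.05.

Call:
inch_along:
  steps:
    - [[0,0,0,0,0],[0,0,0,0,0],[0,0,0,0,0],[0,0,0,0,0],[0,0,-0.025,0,0],[0,0,-0.05,0,0],[0,0,-0.0875,0,0],[0,0,-0.0875,0,0]]
  clamp_n: 35

```text
time: 9.5
position: [0.4942, 0.105, 0.2598]
tool_rot: [-3.136, 0.184, -0.01]
ft_force: [0.2, -0.3, -2.1]
grip_width: 0.412
grip_force: 35.0
```

```bash
python3 - <<'E'
from h import *
rows(S(-.085-.05-.009,0,.09),yaw=YA+np.pi/2)
s=ctrl.get_state();im,D=ctrl.get_image("wrist");im2,D2=ctrl.get_image("side")
a=np.hstack([im,im2]);cv2.imwrite("pics/h.png",cv2.resize(a,(800,300),interpolation=cv2.INTER_AREA)[:,:,::-1])
P=cloud(cam("side"),D2);hs=cv2.cvtColor(im2,cv2.COLOR_RGB2HSV)
E
```

```text
t 9.5 grasp [0.4952 0.105  0.0963] zaxis [ 6.3e-03  3.0e-04 -1.0e+00] ytool deg -96.71 -> d [ 0.0009 -0.05    0.0064] turn 0.5216960603374972 q [ 0.47  0.22 -0.8   1.95  0.18  1.04 -2.09] F [ 0.2 -0.3 -2.1]
```

View pics/h.png

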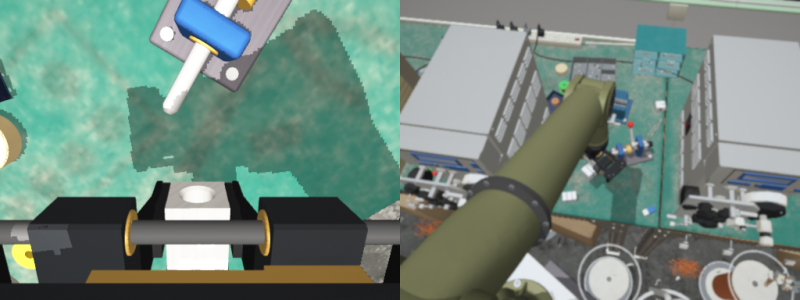

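The wrist view shows the hole on the +x end of the held spacer, the end facing the pin. I'll check the spacer's tilt with depth.

```bash
cat >> h.py <<'E'
def held(D,s):
    """held spacer in tool frame relative to the grasp point: plane fits of the top and front patch"""
    c=cam("wrist",s); P=cloud(c,D); M=R.from_rotvec(s["tool_rot"]).as_matrix()
    T=(P-s["position"])@M-[0,0,ctrl.grip_point_offset]
    m=(D>0)&(abs(T[...,1])<.014)&(abs(T[...,0])<.07)&(abs(T[...,2])<.06)
    return T,m
E
python3 - <<'E'
from h import *
s=ctrl.get_state();im,D=ctrl.get_image("wrist");T,m=held(D,s)
for r in range(225,384,8):
    q=T[r][m[r]]
    if len(q)>3: print(r,len(q),(np.median(q,0)*1000).round(1), (q[:,1].min()*1000).round(1),(q[:,1].max()*1000).round(1))
w=(D>0)&(abs(T[...,0])<.04)&(abs(T[...,1])<.03)&(abs(T[...,2])<.06);print(0)
# pin now
P=cloud(cam("wrist",s),D); q=(np.hypot(P[...,0]-.565,P[...,1]-.11)<.03)&(P[...,2]>.03)&(P[...,2]<.062)
A=np.array([tostand(p) for p in P[q]]);print("pin",A.min(0).round(4),np.median(A,0).round(4),A.max(0).round(4))
E
```

```text
233 53 [ 8.5 -0.1 22.2] -13.6 13.6
241 56 [ 7.8  0.2 14. ] -13.5 13.9
249 59 [ 4.6 -0.1 11.5] -13.8 13.8
257 62 [ 8.   0.2 -3.2] -13.6 14.0
265 65 [  8.4  -0.  -11.2] -13.8 13.8
273 65 [  5.1  -0.  -12.2] -13.9 13.8
313 61 [-15.4   0.4 -12. ] -13.5 13.9
321 61 [-19.6  -0.1 -12.1] -13.8 13.5
329 61 [-24.   -0.1 -12. ] -13.8 13.8
337 61 [-28.5  -0.1 -11.9] -14.0 13.8
0
pin [-0.0854 -0.0056  0.0478] [-0.0593  0.0003  0.0542] [-0.0369  0.0065  0.0579]
```

Scaled: -0.05 m / 0.8 = -0.0625, -0.04 m / 0.8 = -0.05, 0.13 rad / 4 = 0.0325.

Call:
inch_along:
  steps:
    - [[0,-0.025,0,0.0325,0],[0,-0.05,0,0.065,0],[0,-0.0625,0,0.0975,0],[0,-0.0625,0,0.13,0],[0,-0.0625,0,0.13,0],[0,-0.0625,0,0.13,0]]
  clamp_n: 35

```text
time: 10.25
position: [0.498, 0.1539, 0.2555]
tool_rot: [2.982, -0.983, -0.003]
ft_force: [0.0, 0.2, -3.3]
grip_width: 0.41
grip_force: 35.0
```

```bash
python3 - <<'E'
from h import *
rows(S(-.125,.0004,.056),yaw=YA+np.pi/2)
E
```

```text
t 10.25 grasp [0.4976 0.1537 0.092 ] zaxis [-0.0022 -0.001  -1.    ] ytool deg -126.49 -> d [ 0.022  -0.0037  0.0359] turn 0.0018828675451914023 q [ 0.24  0.24 -0.66  1.92  0.17  1.04 -2.69] F [ 0.   0.2 -3.3]
```

Careful with the scale: shifts go in shares of 0.8 m and turns go in shares of 4 rad. That gives: 0.036 m / 0.8 = 0.045, 0.025 m / 0.8 = 0.0313, -0.05 rad / 4 = -0.0125.

Call:
inch_along:
  steps:
    - [[0.0125,-0.0025,0,-0.0125,0],[0.0275,-0.005,0.0125,-0.0125,0],[0.0275,-0.005,0.0313,-0.0125,0],[0.0275,-0.005,0.045,-0.0125,0],[0.0275,-0.005,0.045,-0.0125,0],[0.0275,-0.005,0.045,-0.0125,0]]
  clamp_n: 35

```text
time: 10.85
position: [0.518, 0.1444, 0.2201]
tool_rot: [3.007, -0.908, -0.002]
ft_force: [0.2, -1.1, -2.1]
grip_width: 0.411
grip_force: 35.0
```

```bash
python3 - <<'E'
from h import *
rows(S(-.0635,.0004,.056),yaw=YA+np.pi/2)
s=ctrl.get_state();print(s["joint_positions"][6]);im,D=ctrl.get_image("wrist");T,m=held(D,s)
for r in (249,321,337):
    q=T[r][m[r]]
    if len(q)>3: print(r,len(q),(np.median(q,0)*1000).round(1))
P=cloud(cam("wrist",s),D); q=(np.hypot(P[...,0]-.569,P[...,1]-.105)<.025)&(P[...,2]>.03)&(P[...,2]<.062)
A=np.array([tostand(p) for p in P[q]]);print("pin",len(A),A.min(0).round(4),np.median(A,0).round(4),A.max(0).round(4))
E
```

```text
t 10.85 grasp [0.5177 0.1444 0.0566] zaxis [-1.6e-03 -1.0e-04 -1.0e+00] ytool deg -123.61 -> d [0.0617 0.004  0.0006] turn 0.052253555677486574 q [ 0.22  0.32 -0.62  1.91  0.22  0.98 -2.65] F [ 0.2 -1.1 -2.1]
-2.6504876362136756
249 59 [ 4.6  0.  11.7]
321 62 [-19.6  -0.2 -12.1]
337 61 [-28.4   0.  -11.9]
pin 3177 [-0.0854 -0.0057  0.0475] [-0.058   0.0006  0.0543] [-0.0357  0.0064  0.0574]
```

Scaled: 0.053 m / 0.8 = 0.0663, 0.03 m / 0.8 = 0.0375, 0.05 rad / 4 = 0.0125.

Call:
inch_along:
  steps:
    - [[0.01,0.005,0.0013,0.005,0],[0.025,0.005,0.0013,0.0075,0],[0.0375,0.005,0.0013,0.01,0],[0.05,0.005,0.0013,0.0125,0],[0.06,0.005,0.0013,0.0125,0],[0.0663,0.005,0.0013,0.0125,0],[0.0663,0.005,0.0013,0.0125,0]]
  clamp_n: 35

```text
time: 11.6
position: [0.5612, 0.1107, 0.2196]
tool_rot: [-2.983, 0.986, 0.0]
ft_force: [-0.0, 0.2, -2.4]
grip_width: 0.409
grip_force: 35.0
```

```bash
python3 - <<'E'
from h import *
rows(S(-.0635,.0004,.056),yaw=YA+np.pi/2)
E
```

```text
t 11.6 grasp [0.5612 0.1107 0.0561] zaxis [ 0.  0. -1.] ytool deg -126.57 -> d [ 0.0068 -0.0003  0.0001] turn 0.0005304355679882633 q [ 0.24  0.38 -0.57  1.83  0.24  1.   -2.63] F [-0.   0.2 -2.4]
```

No contact so far, with about 7 mm to go. I'll feel for the bottom.

Scaled: 0.006 m / 0.8 = 0.0075, 0.004 m / 0.8 = 0.005.

Call:
inch_along:
  steps:
    - [[0.0025,0,0,0,0],[0.005,0,0,0,0],[0.0075,0,0,0,0],[0.0075,0,0,0,0]]

```text
time: 12.0
position: [0.5655, 0.1077, 0.2198]
tool_rot: [2.983, -0.984, 0.0]
ft_force: [-0.6, -0.5, -2.2]
grip_width: 0.412
grip_force: 35.0
```

Call:
inch_along:
  steps:
    - [[0.0025,0,0,0,0],[0.0038,0,0,0,0],[0.0038,0,0,0,0]]

```text
time: 12.3
position: [0.5677, 0.1062, 0.2197]
tool_rot: [2.984, -0.984, -0.001]
ft_force: [-0.2, 0.3, -2.8]
grip_width: 0.405
grip_force: 35.0
```

```bash
python3 - <<'E'
from h import *
rows(S(-.0635,.0004,.056),yaw=YA+np.pi/2)
E
```

```text
t 12.3 grasp [0.5677 0.1062 0.0562] zaxis [-4.e-04  1.e-04 -1.e+00] ytool deg -126.5 -> d [-0.0011 -0.0001  0.0002] turn 0.0016987907756975673 q [ 0.25  0.39 -0.57  1.82  0.24  1.01 -2.62] F [-0.2  0.3 -2.8]
```

Scaled: 0.002 m / 0.8 = 0.0025, 0.001 m / 0.8 = 0.0013.

Call:
inch_along:
  steps:
    - [[0.0013,0,0,0,0],[0.0025,0,0,0,0],[0.0025,0,0,0,0]]

```text
time: 12.6
position: [0.5684, 0.1059, 0.2195]
tool_rot: [2.984, -0.983, -0.005]
ft_force: [-4.6, 2.6, 0.9]
grip_width: 0.409
grip_force: 35.0
```

Call:
inch_along:
  steps:
    - [[0.0013,0,0,0,0],[0.0025,0,0,0,0],[0.0025,0,0,0,0]]

```text
time: 12.9
position: [0.569, 0.1057, 0.2193]
tool_rot: [2.984, -0.981, -0.01]
ft_force: [-8.0, 4.0, 2.9]
grip_width: 0.412
grip_force: 35.0
```

The pin met the floor: about 9 N back along −x at the full 30 mm depth. I'll withdraw and lift.

Scaled: 0.13 m / 0.8 = 0.1625, 0.12 m / 0.8 = 0.15, -0.5 rad / 4 = -0.125.

Call:
inch_along:
  steps:
    - [[-0.0125,0,0,0,0],[-0.0313,0,0,0,0],[-0.0563,0,0,0,0],[-0.0813,0,0,0,0],[-0.0938,0,-0.0125,0,0],[-0.0938,0,-0.05,-0.025,0],[-0.0938,0.05,-0.075,-0.05,0],[-0.0938,0.1,-0.075,-0.075,0],[-0.0938,0.15,-0.075,-0.1,0],[-0.075,0.1625,-0.075,-0.125,0],[-0.075,0.1625,-0.075,-0.125,0],[-0.075,0.1625,-0.075,-0.125,0]]
  clamp_n: 35

```text
time: 14.1
position: [0.4458, 0.0352, 0.2806]
tool_rot: [-3.134, 0.219, -0.003]
ft_force: [-0.7, 0.2, -2.3]
grip_width: 0.417
grip_force: 35.0
```

```bash
python3 - <<'E'
from h import *
rows([.47,.02,.026])
s=ctrl.get_state();im,D=ctrl.get_image("wrist");T,m=held(D,s)
for r in (249,265,321,337):
    q=T[r][m[r]]
    if len(q)>3: print(r,len(q),(np.median(q,0)*1000).round(1))
E
```

```text
t 14.1 grasp [0.4461 0.0352 0.1172] zaxis [ 2.2e-03  1.0e-04 -1.0e+00] ytool deg -98.0 -> d [0.0256 0.0118 0.0912] turn None q [ 0.37  0.01 -0.51  2.07  0.01  1.06 -1.85] F [-0.7  0.2 -2.3]
249 59 [ 4.6 -0.1 11.6]
265 65 [  8.3  -0.  -11.1]
321 61 [-19.6  -0.1 -12.1]
337 61 [-28.4  -0.1 -12. ]
```

Now I'll lower to a free spot and loosen the grip so the plain end can swing down.

Scaled: 0.057 m / 0.8 = 0.0713, 0.02 m / 0.8 = 0.025.

Call:
inch_along:
  steps:
    - [[0.025,0.0125,0.025,0,0],[0.0375,0.015,0.0563,0,0],[0.0375,0.015,0.0713,0,0],[0.0375,0.015,0.0713,0,0],[0.0375,0.015,0.0713,0,0]]
  clamp_n: 35

```text
time: 14.65
position: [0.4733, 0.02, 0.2229]
tool_rot: [-3.134, 0.213, 0.001]
ft_force: [-0.1, -0.6, -2.2]
grip_width: 0.41
grip_force: 35.0
```

Call:
inch_along:
  steps:
    - [[0,0,0,0,0],[0,0,0,0,0],[0,0,0,0,0]]
  clamp_n: 8

```text
time: 14.95
position: [0.4737, 0.019, 0.2235]
tool_rot: [3.134, -0.215, 0.002]
ft_force: [-0.4, -0.0, -1.5]
grip_width: 0.414
grip_force: 8.0
```

Call:
inch_along:
  steps:
    - [[0,0,0,0,0],[0,0,0,0,0],[0,0,0,0,0]]
  clamp_n: 3

```text
time: 15.25
position: [0.4739, 0.0188, 0.2232]
tool_rot: [3.134, -0.216, 0.002]
ft_force: [-0.7, -0.0, 0.4]
grip_width: 0.415
grip_force: 3.0
```

```bash
python3 - <<'E'
from h import *
rows([.475,.02,.06])
s=ctrl.get_state();im,D=ctrl.get_image("wrist");np.savez("w3.npz",im=im,d=D);T,m=held(D,s)
for r in range(233,384,12):
    q=T[r][m[r]]
    if len(q)>3: print(r,len(q),(np.median(q,0)*1000).round(1))
E
```

```text
t 15.25 grasp [0.4741 0.0187 0.0597] zaxis [ 1.2e-03 -3.0e-04 -1.0e+00] ytool deg -97.87 -> d [ 0.0007 -0.0014 -0.0003] turn None q [ 0.37  0.16 -0.49  2.06  0.09  0.94 -1.88] F [-0.7 -0.   0.4]
233 57 [13.  -0.  12.2]
245 57 [ 7.6 -0.1  9.8]
257 59 [-5.6 -0.1 22.4]
269 59 [-15.1  -0.1  26.2]
```

```bash
python3 - <<'E'
from h import *
z=np.load("w3.npz");cv2.imwrite("pics/i.png",cv2.resize(z["im"][180:384,130:390],(780,612))[:600,:,::-1])
s=ctrl.get_state();T,m=held(z["d"],s)
for r in range(229,300,4):
    q=T[r][m[r]&(abs(T[r,:,1])>.011)]
    if len(q)>3: print(r,len(q),(np.median(q,0)*1000).round(1))
E
```

```text
229 12 [14.5 -0.1 13.5]
233 12 [13.  -0.1 12.1]
237 12 [11.4 -0.  11. ]
241 12 [ 9.8 -0.1  9.7]
245 12 [ 8.5 -0.   7.9]
249 12 [ 6.9 -0.1  7. ]
253 13 [ 5.4 11.   5.8]
257 13 [  4.  -11.1   4.4]
261 13 [  2.6 -11.    3. ]
265 12 [ 1.2 -0.1  1.5]
269 13 [ -0.2 -11.    0.4]
273 13 [-1.6 11.2 -0.8]
277 13 [-3.  11.2 -2.1]
```

View pics/i.png

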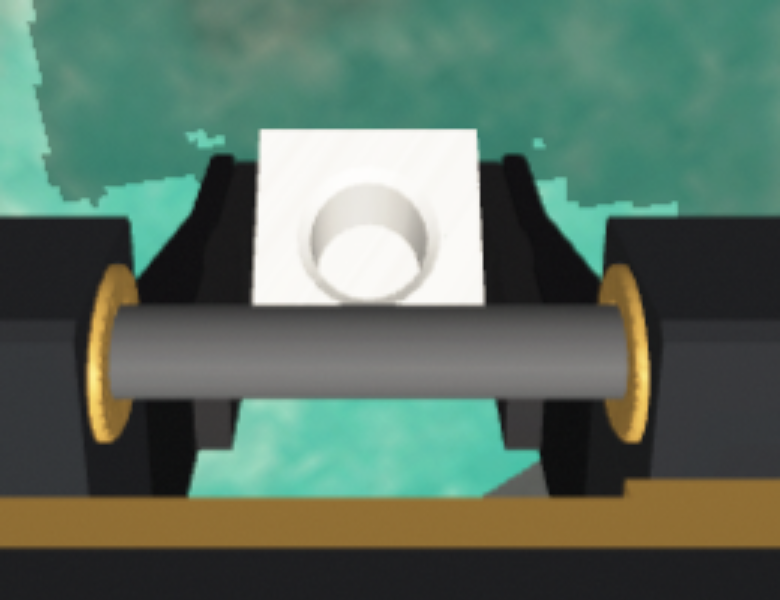

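The spacer swung about 48° and its lower edge now rests on the bench. I'll tighten, shift outwards for reach, set the edge down again and walk it upright over that edge with a light grip.

Call:
inch_along:
  steps:
    - [[0,0,0,0,0],[0,0,0,0,0],[0,0,-0.0125,0,0],[0.0375,0,-0.0125,0,0],[0.0625,0,-0.0125,0,0],[0.075,0,-0.0125,0,0],[0.075,0,-0.0063,0,0],[0.075,0,0.0013,0,0],[0.075,0,0.0013,0,0]]
  clamp_n: 25

```text
time: 16.2
position: [0.533, 0.0109, 0.2223]
tool_rot: [3.134, -0.215, 0.003]
ft_force: [1.9, -0.6, 2.6]
grip_width: 0.407
grip_force: 25.0
```

```bash
python3 - <<'E'
from h import *
rows([.53,.02,.06])
s=ctrl.get_state();im,D=ctrl.get_image("wrist");T,m=held(D,s)
for r in range(229,300,8):
    q=T[r][m[r]&(abs(T[r,:,1])>.011)]
    if len(q)>3: print(r,len(q),(np.median(q,0)*1000).round(1))
E
```

```text
t 16.2 grasp [0.5333 0.0108 0.0588] zaxis [ 1.8e-03 -4.0e-04 -1.0e+00] ytool deg -97.84 -> d [-0.0046 -0.0087 -0.0012] turn None q [ 0.35  0.28 -0.47  1.93  0.15  0.97 -1.9 ] F [ 1.9 -0.6  2.6]
229 10 [14.2 11.7 14.2]
237 12 [11.4 -0.  10.9]
245 12 [ 8.5 -0.   8.1]
253 12 [5.4 0.2 5.8]
261 12 [ 2.7 -0.1  2.8]
269 12 [ 0.  -0.1 -0. ]
277 12 [-2.7  0.2 -2.5]
```

Scaled: -0.024 m / 0.8 = -0.03, -0.016 m / 0.8 = -0.02.

Call:
inch_along:
  steps:
    - [[0,0,0,0,0],[0,0,0,0,0],[-0.01,0,-0.0019,0,0],[-0.02,0,-0.0038,0,0],[-0.03,0,-0.0044,0,0],[-0.03,0,-0.0044,0,0]]
  clamp_n: 4

```text
time: 16.85
position: [0.507, 0.0144, 0.2246]
tool_rot: [3.134, -0.214, -0.006]
ft_force: [-0.7, 0.7, 1.3]
grip_width: 0.413
grip_force: 4.0
```

```bash
python3 - <<'E'
from h import *
rows([.53,.02,.06])
s=ctrl.get_state();im,D=ctrl.get_image("wrist");np.savez("w4.npz",im=im,d=D);T,m=held(D,s)
for r in range(205,310,8):
    q=T[r][m[r]&(abs(T[r,:,1])>.011)]
    if len(q)>3: print(r,len(q),(np.median(q,0)*1000).round(1))
E
```

```text
t 16.85 grasp [0.5064 0.0144 0.0611] zaxis [-3.7e-03 -3.0e-04 -1.0e+00] ytool deg -97.82 -> d [ 0.0226 -0.0088  0.0011] turn None q [ 0.36  0.23 -0.48  1.98  0.13  0.97 -1.89] F [-0.7  0.7  1.3]
221 10 [12.1 -0.  30.2]
229 14 [18.8 -0.   3.8]
237 14 [15.1 -0.1  3. ]
245 13 [11.4 11.1  2.1]
253 14 [ 8.  -0.1  0.6]
261 12 [ 4.1 -0.1  0.2]
269 13 [ 0.6 11.2 -1. ]
277 13 [-3.1 11.2 -2. ]
```

Scaled: -0.022 m / 0.8 = -0.0275, -0.018 m / 0.8 = -0.0225.

Call:
inch_along:
  steps:
    - [[-0.0075,0,0,0,0],[-0.015,0,0.0013,0,0],[-0.0225,0,0.0025,0,0],[-0.0275,0,0.0038,0,0],[-0.0275,0,0.0038,0,0]]
  clamp_n: 4

```text
time: 17.4
position: [0.4871, 0.0168, 0.2224]
tool_rot: [3.134, -0.215, 0.001]
ft_force: [0.9, -1.0, -0.2]
grip_width: 0.417
grip_force: 4.0
```

```bash
python3 - <<'E'
from h import *
s=ctrl.get_state();im,D=ctrl.get_image("wrist");T,m=held(D,s);rows([.53,.02,.06])
for r in range(205,310,8):
    q=T[r][m[r]&(abs(T[r,:,1])>.011)]
    if len(q)>3: print(r,len(q),(np.median(q,0)*1000).round(1))
E
```

```text
t 17.45 grasp [0.4872 0.0167 0.0588] zaxis [ 0.e+00 -4.e-04 -1.e+00] ytool deg -97.86 -> d [ 0.0419 -0.0091 -0.0012] turn None q [ 0.37  0.19 -0.49  2.03  0.11  0.95 -1.89] F [-0.3 -1.2  0.6]
205 11 [18.4 11.1 38.5]
213 12 [18.  -0.1 26.6]
221 11 [18.  11.4 15.5]
229 12 [17.6 -0.   6.4]
237 13 [17.  11.3 -1.3]
245 13 [ 13.  -11.   -1.1]
253 14 [ 9.  -0.  -1.4]
261 13 [ 4.7 11.1 -0.8]
269 12 [ 0.3 -0.  -0.5]
277 12 [-3.7 -0.1 -0.9]
```

The spacer stands upright with the hole up: its face is level and its side vertical. I'll release, regrasp lower and firmly, then lift.

Scaled: 0.026 m / 0.8 = 0.0325, 0.012 m / 0.8 = 0.015.

Call:
inch_along:
  steps:
    - [[0,0,0,0,0.7],[0,0,0,0,0.7],[0,0,0,0,0.7],[0,0,0,0,0.7],[0,0,0.015,0,0.7],[0,0,0.0325,0,0.7],[0,0,0.0325,0,0.7],[0,0,0.0325,0,0],[0,0,0.0325,0,0],[0,0,0.0325,0,0],[0,0,0.0325,0,0],[0,0,0.0325,0,0],[0,0,0.0325,0,0],[0,0,0.0325,0,0]]
  clamp_n: 35

```text
time: 18.85
position: [0.4876, 0.0169, 0.1966]
tool_rot: [3.134, -0.215, 0.001]
ft_force: [0.5, -0.2, 2.7]
grip_width: 0.412
grip_force: 35.0
```

```bash
python3 - <<'E'
from h import *
s=ctrl.get_state();im,D=ctrl.get_image("wrist");T,m=held(D,s);rows([.5,.02,.25])
for r in range(205,310,8):
    q=T[r][m[r]&(abs(T[r,:,1])>.011)]
    if len(q)>3: print(r,len(q),(np.median(q,0)*1000).round(1))
E
```

```text
t 18.9 grasp [0.4877 0.0168 0.0331] zaxis [ 6.e-04 -3.e-04 -1.e+00] ytool deg -97.86 -> d [ 0.0119 -0.0048 -0.2169] turn None q [ 0.36  0.23 -0.48  2.05  0.14  0.89 -1.91] F [-1.1  0.1  2.9]
205 11 [ 19.9 -11.1  34.3]
213 12 [18.2 -0.  26.1]
221 12 [18.3 -0.1 14.9]
229 12 [18.2 -0.1  5. ]
237 14 [18.3  0.  -4.1]
245 14 [ 18.2  -0.1 -11.8]
253 14 [ 18.3  -0.1 -19.3]
261 16 [ 18.2  -0.  -25.6]
269 16 [ 15.2  -0.  -26.4]
277 15 [ 11.7  11.1 -26.5]
```

Perfectly upright. Lift.

Scaled: -0.22 m / 0.8 = -0.275, -0.2 m / 0.8 = -0.25.

Call:
inch_along:
  steps:
    - [[0,0,-0.025,0,0],[0,0,-0.0625,0,0],[0,0,-0.1125,0,0],[0,0,-0.1625,0,0],[0,0,-0.2125,0,0],[0,0,-0.25,0,0],[0,0,-0.275,0,0],[0,0,-0.275,0,0],[0,0,-0.275,0,0],[0,0,-0.275,0,0],[0,0,-0.275,0,0],[0,0,-0.275,0,0]]
  clamp_n: 35

```text
time: 20.1
position: [0.4872, 0.0169, 0.415]
tool_rot: [-3.134, 0.215, 0.003]
ft_force: [-0.3, -0.1, -2.5]
grip_width: 0.407
grip_force: 35.0
```

```bash
python3 - <<'E'
from h import *
s=ctrl.get_state();im,D=ctrl.get_image("wrist");T,m=held(D,s);rows([.5,.02,.25]);print(np.abs(s["qd"]).max())
for r in range(205,300,8):
    q=T[r][m[r]&(abs(T[r,:,1])>.011)]
    if len(q)>3: print(r,len(q),(np.median(q,0)*1000).round(1))
im2,D2=ctrl.get_image("side");P=cloud(cam("side"),D2);h=cv2.cvtColor(im2,cv2.COLOR_RGB2HSV)
r_=((h[...,0]<6)|(h[...,0]>174))&(h[...,1]>150)&(np.hypot(P[...,0]-.65,P[...,1]-.08)<.1)&(P[...,2]>.1)
print("ball",r_.sum(),tostand(P[r_].mean(0)) if r_.any() else "")
a=np.hstack([im,im2]);cv2.imwrite("pics/j.png",cv2.resize(a,(800,300),interpolation=cv2.INTER_AREA)[:,:,::-1])
E
```

```text
t 20.15 grasp [0.487  0.017  0.2518] zaxis [-1.6e-03  2.0e-04 -1.0e+00] ytool deg -97.85 -> d [ 0.0125 -0.0048  0.0018] turn None q [ 0.41 -0.01 -0.49  1.81 -0.01  1.35 -1.79] F [-0.   0.3 -2.6]
0.010918630085329523
213 12 [18.3 -0.1 26. ]
221 12 [18.2 -0.  15. ]
229 13 [18.4 11.2  4.6]
237 13 [18.3 11.  -4.1]
245 14 [ 18.4  -0.1 -12.2]
253 15 [ 18.3  11.3 -19.3]
261 16 [ 18.2  -0.  -25.6]
269 16 [ 15.1  -0.  -26.3]
277 15 [ 11.6  11.2 -26.2]
ball 0
```

View pics/j.png

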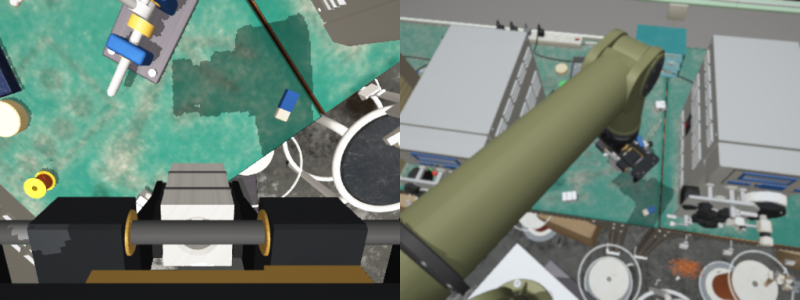

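The spacer is held upright with the hole on top, and its underside is about 0.22 m above the bench. The arm is still, and the tin, bobbin and eraser are undisturbed. I'm handing in.

```bash
python3 -c "from bench import ctrl; print(ctrl.close_job())"
```

```text
the job is handed in; nothing more can be done
None
```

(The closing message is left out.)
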